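Seat a cleaner jug in its filling cradle and take off the push-and-turn safety cap

ROBOT

A 6-joint arm with a two-finger parallel gripper is mounted at the origin on a cart in front of the work surface, level with it; the furniture and walls round the work are solid. World frame = base frame: x ahead of the robot, y to its left, z up, the work surface at z = 0. Lengths are in m, angles in rad, forces in N, time in s.
With the tool pointing down it reaches from about 0.4 to 0.825 m from the base axis. Payload 7 kg.
Tool frame: the origin (TCP) lies on the centre line of the jaws, within the pads' length; the fingertips stand arm.tip_reach ahead of it and the grasp point (between the pads) lies 5 mm behind it (arm.tip_reach is the distance from the TCP to the fingertips, in m); z points along the fingers, y is the line along which they close (so a half turn about z gives the same grasp; the last joint's range is limited). The gripper opens to 88 mm and grips with 3 to 60 N. Pads are 19 mm wide; open, the fingers measure 130 mm over their backs; the gripper's body (78 mm by 193 mm) begins 47 mm behind the grasp point.
Start: joints at [1.51, 0.359, 0.012, 0, -1.224, -0.288], TCP at [0.231, 0.634, 0.241] pointing down, gripper open.
Joint ranges: [-3.07, 3.07], [-1.43, 2.12], [-1.02, 1.25], [-3.03, 1.67], [-3.05, -0], [-3.03, 3.03]. Speed limits (rad/s): [2.39, 2.39, 3.01, 3.14, 3.14, 3.14].

INTERFACE

Orientations are given as [roll, pitch, yaw] about the fixed x, y, z axes, in that order (R = Rz(yaw) Ry(pitch) Rx(roll)).
In Python, from station import status, optics, order, arm gives the robot as it stands. The module is installed in compiled form; this text tells all that it offers.
- The arm moves only by the shell command python3 -m jog 'ROWS' [FORCE]. ROWS is JSON, a list of rows, each a list of 3 entries, a list of its own where there are three numbers: the gripper command: -1 is shut, 1 is fully open, values between are in proportion, then the shift along the tool's x, y, z in mm, then the turn about the tool's z in rad. A call has 1 to 20 rows; each row is the pose to reach, as a shift and turn from the pose commanded when the call began, along the tool's axes at that moment; what a row does not reach only later rows make up. A row lasts 1/8 s, in which the tool goes at most 62.5 mm and 10.7 degrees, less where a joint would pass 70% of its speed; a pose out of reach is approached as far as the arm can. A call with a gripper value outside its range is refused whole. The fingers move at their own pace and stop on an object; FORCE is the grip in N (left out, the last holds). Time passes only in rows, so rows that repeat a pose let the fingers close. It gives the time, the measured TCP pose, the force, the opening and the grip force at its end, in the units of the state.
- status.get_state(): the state, without advancing time (a new reading comes with each control period).
- optics.grab_frame(name): name is "side" or "top" or "wrist"; returns a dict with "color" (480x640x3 uint8, red, green, blue), "mtx" (3x3 intrinsics, pixels), "k1" (the pictures are not rectified: a ray, as slopes to the right and down, at radius r is drawn at 1 + k1 r^2 times it, then the intrinsics apply), "cam_to_world" (4x4, takes a point from camera to world coordinates). Camera axes: x right, y down, z forward; pixel columns grow to the right and rows downward; lengths in m; the calibration is good to about 2 mm. A picture is of the moment at which its call begins. There is no depth.
- order.job_done(): hands the job in; it is judged then, once.
The state is a dict: "t": time; "q": joint angles; "qd": joint speeds; "joint_efforts": joint torques, N m; "eef_pos": TCP position; "ee_rot": TCP orientation; "force": force on the tool from outside, world axes, zero at the start; "moment": the same for the moment, N m; "width": finger opening in m; "gripper_force": force on a finger pad.
Only numpy, scipy, OpenCV 4.12 (cv2) and the standard library are available. Lean on these libraries where they do the work, as an engineer would, in place of code of your own. Each camera call takes 0.05 s, during which the arm holds its last target. There are 200 camera calls.

TASK

The empty cleaner jug is to be refilled: lift it into the metal cradle, round nose in the cradle's round end, so that it stands fully home, flat and square, where it cannot turn. Then push its safety cap down, keep it pushed while you turn it about a sixth of a turn anticlockwise seen from above, and lift it off. Finish while still holding the cap level about 8 cm clear above the jug's neck, with the jug still seated; keep the jug upright throughout and leave the other goods where they are.

Things in the scene. Friction and masses are not known exactly. Their poses are not given: they have to be found in the camera images.
- jug: Loose white plastic jerrycan, 0.3 to 0.65 kg, 155 long (x) x 64 wide, body 84 high; from above one end is square (+x), the other (the nose) a half circle of radius 32. Origin on its underside: the body spans x = -80 to +75, y = -32 to +32. x runs from nose to square end, z up. Its lowest 6 mm are set in by 2.5 mm as a lead-in.
- jug_handle (a point): Where to pick up the jug, about over its centre of mass: a point in the middle of its handle bar, 114 above the underside, at x = +14 in the jug's frame; axes as the jug. The bar runs along x from -18 to +60 of this point, 18 wide (y), 14 high, on two end posts, 23 mm of air under it. Pinch it across y from above.
- jug_mouth (a point): Centre of the rim of the jug's neck: 116 above the jug's underside, at x = -48, y = 0 in the jug's frame (axis of the round nose); axes as the jug. The neck is 36 across, with three outward hooks that hold the cap.
- cap_center (a point): Centre of the grey ribbed round cap on the neck, half-way up: 52 across (53 over ribs), 30 high. z up; x as the jug's x while locked. Locked, it is 114 above the jug's underside and the cap's lower edge is 15 above the jug's flat shoulder. The handle begins 44 mm from the cap's axis toward the jug's +x; all else round it is open.
- cap: The cap, loose, 0.05 kg; origin at its open underside. Push-and-turn: a spring holds its 3 teeth up in hooks, it can neither turn nor lift. Pushed down over 3 mm (spring 5 N at first, 10 N at 3.5 mm, stop at 5 mm) it turns anticlockwise from above; at 35 to 85 degrees the teeth are in the gaps and it lifts off; stop at 89. Clockwise is blocked.
- cradle_seat (a point): Centre of the cradle's seat, on its pocket floor, 6 above the table. +x toward the pocket's square end, -x toward its round end, z up. A fully home jug has its handle point 114 straight above this point, and its x axis along this x.
- cradle: Bare metal cradle screwed to the table: a pocket of the jug's outline with 2 mm clearance all round. Walls 6 thick, 28 high over the pocket floor, then a lip flared outward by 5 (lip top 43 above the table). Base plate 212 x 112 x 6. Origin on the table, 14 mm from under the seat point toward the round end; axes as the seat.
- tape: Bystander: roll of brown packing tape lying flat, 116 across, 48 high. Origin centre of underside.
- calculator: Bystander: pocket calculator lying flat, 114 x 68 x 15. Origin centre of underside.
- stapler: Bystander: blue desk stapler, 36 x 142 x 50 (long along its y). Origin centre of underside.
- tin: Bystander: upright food tin, 75 across, 110 high. Origin centre of underside.
- carton: Bystander: tomato carton, 66 x 99 x 96 high. Origin centre of underside. More such cartons (96 high) stand fixed behind the cradle and left of it, some only 3 cm off, tall bottles (362) behind those, and tins (112) to the right of the jug: carry the jug with its underside over 110.
- marker: Bystander: blue felt marker lying down, 17 x 134 x 18 (long along its y). Origin centre of underside.
- stamp: Bystander: upright rubber stamp with a turned beech handle, 26 x 52 x 74 high. Origin centre of underside.

How it is judged:
On the way, in this order (a step that is already met when the one before it is completed fails the run):
1. the jug stands fully home in the cradle, square, its cap still locked on (horizontal distance between jug_handle and cradle_seat below 0.006 m and z of jug_handle in the frame of cradle_seat below 0.117 m and angle between the x axis of jug_handle and the x axis of cradle_seat, either way round below 0.09 rad and angle between jug_handle's own z axis and vertical below 0.04 rad and angle between the x axis of cap_center and the x axis of jug_handle, either way round below 0.2 rad and z of cap_center in the frame of jug_mouth below 0.002 m), for 0.2 s.
2. the cap, still on the neck, has been turned until its teeth are out of the hooks (horizontal distance between jug_handle and cradle_seat below 0.006 m and z of jug_handle in the frame of cradle_seat below 0.117 m and angle between the x axis of jug_handle and the x axis of cradle_seat, either way round below 0.09 rad and angle between jug_handle's own z axis and vertical below 0.04 rad and angle between the x axis of cap_center and the x axis of jug_handle, either way round above 0.52 rad and z of cap_center in the frame of jug_mouth below 0.004 m).
At the end, for the whole second after the job is handed in: The robot still holds the cap in its fingers, at rest, level within 14 degrees, its centre 40 to 160 mm above the jug's rim and within 40 mm of the neck's axis, touching nothing of the jug; the jug, untouched by the robot, stands in the cradle within 6 mm, 3 mm in height and 5 degrees of its seat (horizontal distance between jug_handle and cradle_seat below 0.006 m and z of jug_handle in the frame of cradle_seat below 0.117 m and angle between the x axis of jug_handle and the x axis of cradle_seat, either way round below 0.09 rad and angle between jug_handle's own z axis and vertical below 0.04 rad and z of cap_center in the frame of jug_mouth between 0.04 and 0.16 m and horizontal distance between cap_center and jug_mouth below 0.04 m and angle between cap_center's own z axis and vertical below 0.25 rad and contact force between the fingers and cap above 1 N and linear speed of cap below 0.03 m/s and contact force between each of cap, the arm, the fingers and jug below 0.05 N); the arm keeps its last pose, push and grip.
It fails at once if the jug tipped by more than 30 degrees (angle between jug_handle's own z axis and vertical above 0.52 rad).
It fails at once if one of the seven bystanders was pushed out of its place (4 cm) (distance of any of tape, calculator, stapler, tin, carton, marker, stamp from where it was at the start of the episode above 0.04 m).
It also fails if it takes over 58 s, if anything falls off the work surface, if the arm or the gripper's body presses on something with over 40 N, if the wrist force passes 120 N, or if a joint passes its speed limit or range.

## Working session

There is one attempt and no reset: what is moved stays moved. The work goes in short steps, Python scripts to look and compute and a shell command to move; the robot and the scene stay as the last step left them, time stands still between calls to the robot, and variables do not carry over. Pictures are saved under pics/ and viewed, at most 10 in all, crops included, and the job is handed in when it is done.

```bash
mkdir -p pics
python3 - <<'E'
from station import status, optics, order, arm
import cv2,numpy as np
s=status.get_state();print({k:np.round(v,3) for k,v in s.items()},arm.tip_reach)
ims=[]
for n in("top","side"):
    f=optics.grab_frame(n);cv2.imwrite(f"pics/{n}0.png",f["color"][:,:,::-1]);print(n,np.round(f["mtx"],1).tolist(),f["k1"],np.round(f["cam_to_world"],3).tolist())
E
```

```text
{'t': np.float64(0.0), 'q': array([ 1.51 ,  0.359,  0.011, -0.   , -1.224, -0.288]), 'qd': array([ 0.002,  0.001,  0.   , -0.001, -0.001, -0.001]), 'joint_efforts': array([ 1.0000e-03, -5.8272e+01,  2.9306e+01,  6.9970e+00,  7.0000e-03,
       -0.0000e+00]), 'eef_pos': array([0.231, 0.634, 0.24 ]), 'ee_rot': array([ 3.14 , -0.   , -0.349]), 'force': array([-0.037, -0.796,  0.445]), 'moment': array([ 0.004,  0.015, -0.014]), 'gripper_force': np.float64(0.0), 'width': np.float64(0.088)} 0.014
top [[604.8, 0.0, 313.3], [0.0, 604.8, 246.2], [0.0, 0.0, 1.0]] -0.13587052598600272 [[0.012, -0.995, 0.095, 0.373], [-1.0, -0.011, 0.013, -0.078], [-0.012, -0.095, -0.995, 1.575], [0.0, 0.0, 0.0, 1.0]]
side [[437.7, 0.0, 322.7], [0.0, 437.7, 239.0], [0.0, 0.0, 1.0]] -0.03351231497058798 [[0.94, -0.189, 0.285, 0.196], [-0.341, -0.571, 0.747, -0.931], [0.022, -0.799, -0.601, 0.813], [0.0, 0.0, 0.0, 1.0]]
```

View pics/top0.png

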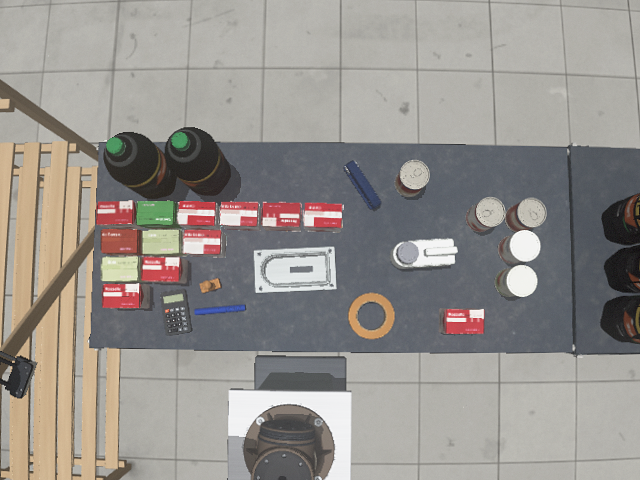

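View pics/side0.png

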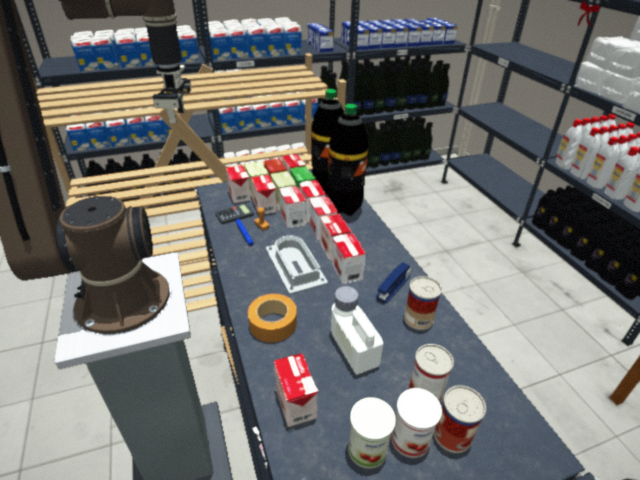

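The top view shows the jug at about (425,254) with its cap at (405,254), and the cradle at about (295,270) with its round end to the left. In the side view the cap is at (346,298), the jug body is below it, and the cradle is at (296,262). I'll zoom in next.

```bash
cat > h.py <<'E'
import numpy as np, cv2
from station import status, optics, order, arm
def ray(f,uv):
    K=f["mtx"];d=(np.array(uv,float)-K[:2,2])/np.array([K[0,0],K[1,1]])
    u=d.copy()
    for _ in range(20): u=d/(1+f["k1"]*(u@u))
    T=f["cam_to_world"];v=T[:3,:3]@np.r_[u,1];return T[:3,3],v/np.linalg.norm(v)
def plane(f,uv,z):
    o,v=ray(f,uv);return o+v*(z-o[2])/v[2]
def tri(*fu):
    A=np.zeros((3,3));b=np.zeros(3);R=[ray(f,u) for f,u in fu]
    for o,v in R:
        P=np.eye(3)-np.outer(v,v);A+=P;b+=P@o
    p=np.linalg.solve(A,b);return p,[np.linalg.norm((np.eye(3)-np.outer(v,v))@(p-o)) for o,v in R]
def proj(f,p):
    T=f["cam_to_world"];c=T[:3,:3].T@(np.array(p)-T[:3,3]);u=c[:2]/c[2];u=u*(1+f["k1"]*(u@u));return u*f["mtx"][0,0]+f["mtx"][:2,2]
E
python3 - <<'E'
import cv2,numpy as np
t=cv2.imread("pics/top0.png");s=cv2.imread("pics/side0.png")
r=lambda i,x,y,w,h,k:cv2.resize(i[y:y+h,x:x+w],None,fx=k,fy=k,interpolation=cv2.INTER_CUBIC)
a=r(t,385,230,80,60,5);b=r(t,245,240,100,60,4);c=r(s,315,275,80,110,2.7)
d=r(s,255,220,80,80,3.7)
out=np.zeros((600,800,3),np.uint8)
for im,x,y in((a,0,0),(b,400,0),(c,0,300),(d,400,300)):
    h,w=im.shape[:2];out[y:y+h,x:x+w]=im[:600-y,:800-x]
cv2.imwrite("pics/c1.png",out)
E
```

```text
(no output)
```

View pics/c1.png

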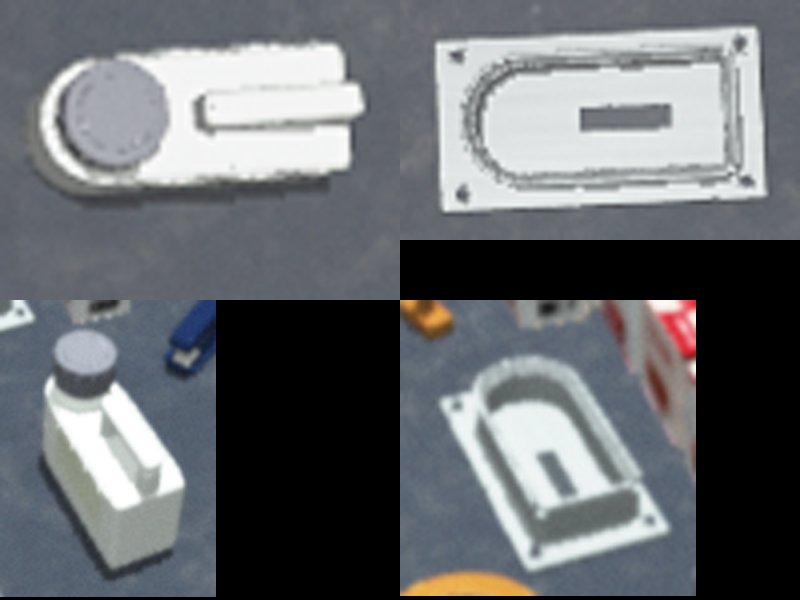

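The close-ups give these positions:
- **Jug, top view:** cap top at about (408,252.6) and handle bar from (425,252) to (457.6,250).
- **Cap, side view:** at about (347,294).
- **Cradle, top view:** plate corners at about (254,250), (334,247), (337,289) and (255.5,293).

Run:
```python
from h import *
t=optics.grab_frame("top");s=optics.grab_frame("side")
print("cap",tri((t,(408,252.6)),(s,(347.2,294.3))))
print("barnear",tri((t,(457.3,250)),(s,(315+150/2.7,275+163/2.7))))
print("barfar",tri((t,(425.5,252)),(s,(315+110/2.7,275+113/2.7))))
for z in(.121,):
  a=plane(t,(425.2,252.1),z);b=plane(t,(457.5,250.2),z);print(a,b,np.linalg.norm(a-b),np.arctan2(*(b-a)[1::-1]))
C=[plane(t,p,.006) for p in((254.2,250.5),(334.3,247),(337,288.8),(255.5,293))]
print(np.round(C,4),[np.linalg.norm(C[i]-C[i-3]) for i in range(4)]);m=np.mean(C,0);d=C[1]+C[2]-C[0]-C[3];print(m,np.arctan2(d[1],d[0]))
for p in [(254.2,250.5),(334.3,247),(337,288.8),(255.5,293)]: pass
sc=lambda x,y:((x-400)/3.7+255,(y-300)/3.7+220)
for n,a in((0,(458,390)),(1,(667,530)),(2,(530,570)),(3,(442,400))): print(n,plane(s,sc(*a),.006))
```

```text
cap (array([ 0.50114974, -0.28748799,  0.12601561]), [np.float64(0.00231575665038637), np.float64(0.002315756650386378)])
barnear (array([ 0.50662893, -0.40812304,  0.11890395]), [np.float64(0.000562294803595261), np.float64(0.0005622948035954523)])
barfar (array([ 0.5046196 , -0.33429346,  0.09931589]), [np.float64(0.0014998965518487062), np.float64(0.0014998965518484698)])
[ 0.50103442 -0.32928127  0.121     ] [ 0.50648406 -0.40834326  0.121     ] 0.07924957887150068 -1.5019764686130008
[[ 0.5105  0.0973  0.006 ]
 [ 0.522  -0.1116  0.006 ]
 [ 0.4133 -0.1196  0.006 ]
 [ 0.3998  0.0917  0.006 ]] [np.float64(0.20925131014684903), np.float64(0.10896269663228002), np.float64(0.21171396075714144), np.float64(0.11084398606540513)]
[ 0.46137926 -0.01054454  0.006     ] -1.511507571887417
0 [0.42072044 0.09654841 0.006     ]
1 [ 0.52354027 -0.11470205  0.006     ]
2 [ 0.41644122 -0.12287387  0.006     ]
3 [0.40517928 0.08779075 0.006     ]
```

Heights and sizes match the text (plate 210 x 110, bar 79 long, cap top at about 0.126), so I'll move over the cradle and look from there.

```bash
python3 -m jog '[[1,[417,491,-60],1.16],[1,[417,491,-60],1.16],[1,[417,491,-60],1.16],[1,[417,491,-60],1.16],[1,[417,491,-60],1.16],[1,[417,491,-60],1.16],[1,[417,491,-60],1.16],[1,[417,491,-60],1.16],[1,[417,491,-60],1.16],[1,[417,491,-60],1.16],[1,[417,491,-60],1.16],[1,[417,491,-60],1.16],[1,[417,491,-60],1.16],[1,[417,491,-60],1.16],[1,[417,491,-60],1.16]]'
python3 - <<'E'
from h import *
import pickle
f=optics.grab_frame("wrist");pickle.dump(f,open("w1.pkl","wb"));cv2.imwrite("pics/w1.png",f["color"][:,:,::-1]);print(np.round(f["cam_to_world"],3),f["mtx"],f["k1"])
E
```

```text
t: 2.08
eef_pos: [0.4546, 0.0311, 0.3006]
ee_rot: [-3.142, 0.0, -1.507]
force: [-0.2, 0.4, 0.8]
width: 0.0877
gripper_force: 0.0
[[-0.998 -0.061 -0.017  0.46 ]
 [-0.063  0.962  0.266 -0.04 ]
 [ 0.001  0.266 -0.964  0.444]
 [ 0.     0.     0.     1.   ]] [[402.6478175    0.         319.57980356]
 [  0.         402.6478175  236.09685429]
 [  0.           0.           1.        ]] 0.0066914787897137005
```

View pics/w1.png

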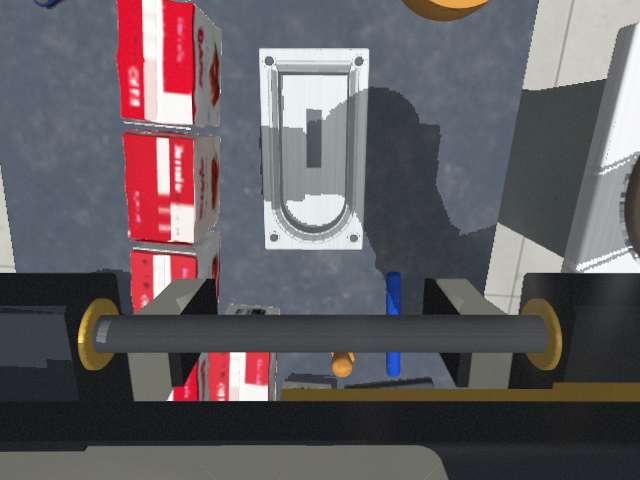

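The wrist view shows the cradle plate from (260,48) to (365,249), the pocket inside it, and the round end downwards, towards +y. I'll enlarge it for precise edges.

Run:
```python
import cv2
i=cv2.imread("pics/w1.png")[40:260,250:380]
cv2.imwrite("pics/c2.png",cv2.resize(cv2.rotate(i,cv2.ROTATE_90_COUNTERCLOCKWISE),None,fx=3.6,fy=3.6,interpolation=cv2.INTER_CUBIC))
```

```text
(no output)
```

View pics/c2.png

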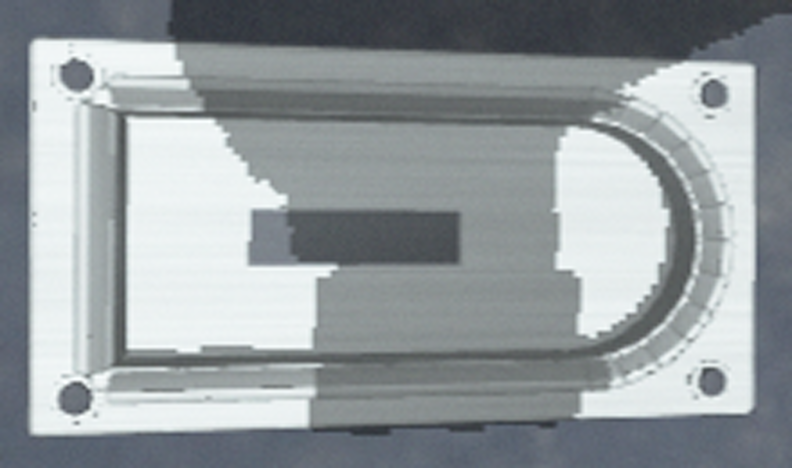

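The pocket floor runs from x'=127 (square end) to about 668 (round end). Its edges are at y' of about 115–128 and 350, and the plate corners are clear.

Run:
```python
from h import *
import pickle
f=pickle.load(open("w1.pkl","rb"))
P=lambda x,y,z:plane(f,(379.5-y/3.6,39.5+x/3.6),z)[:2]
C=np.array([P(*p,.006) for p in((31,39),(755,65),(752,412),(30,435))])
print(np.round(C,4),[round(np.linalg.norm(C[i]-C[i-1]),4) for i in range(4)])
d=C[0]+C[3]-C[1]-C[2];yaw=np.arctan2(d[1],d[0]);print("plate",C.mean(0),yaw)
u=np.array([np.cos(yaw),np.sin(yaw)]);n=np.array([-u[1],u[0]]);m=C.mean(0)
for nm,p in dict(sq1=(127,150),sq2=(127,320),top=(127,115),top2=(560,126),bot=(127,352),bot2=(560,350),rnd=(669,238)).items():
    q=P(*p,.006)-m;print(nm,np.round([q@u*1e3,q@n*1e3],1))
# lip outer edges at z .043
for nm,p in dict(sq=(78,235),rnd=(733,240),top=(350,82),bot=(350,395)).items():
    q=P(*p,.043)-m;print("lip",nm,np.round([q@u*1e3,q@n*1e3],1))
```

```text
[[ 0.4151 -0.117 ]
 [ 0.4032  0.0927]
 [ 0.5126  0.0986]
 [ 0.5246 -0.1103]] [np.float64(0.1097), np.float64(0.21), np.float64(0.1096), np.float64(0.2092)]
plate [ 0.46386874 -0.00899242] -1.5136615856408033
sq1 [ 80.1 -24.5]
sq2 [79.8 23.3]
top [ 80.1 -34.4]
top2 [-42.9 -34.1]
bot [79.7 32.3]
bot2 [-43.3  34.1]
rnd [-77.3  -0.1]
lip sq [87.4 -1. ]
lip rnd [-87.1  -0.1]
lip top [ 20.2 -42.3]
lip bot [19.7 41.7]
```

```bash
python3 -m jog '[[1,[293,-22,0],0],[1,[293,-22,0],0],[1,[293,-22,0],0],[1,[293,-22,0],0],[1,[293,-22,0],0],[1,[293,-22,0],0],[1,[293,-22,0],0],[1,[293,-22,0],0]]'
python3 - <<'E'
from h import *
import pickle
f=optics.grab_frame("wrist");pickle.dump(f,open("w2.pkl","wb"));
for p in [(.5023,-.3479,.121),(.4980,-.286,.129)]: print(proj(f,p))
i=f["color"][:,:,::-1].copy();cv2.imwrite("pics/w2.png",i[0:270,210:490]); cv2.imwrite("pics/w2c.png",cv2.resize(i[0:270,180:460],None,fx=2.2,fy=2.2,interpolation=cv2.INTER_CUBIC))
E
```

```text
t: 3.12
eef_pos: [0.495, -0.2596, 0.3008]
ee_rot: [-3.141, 0.0, -1.507]
force: [-0.2, 0.7, -0.2]
width: 0.0873
gripper_force: 0.0
[317.72957119 101.81198968]
[318.26525265 184.712876  ]
```

View pics/w2c.png

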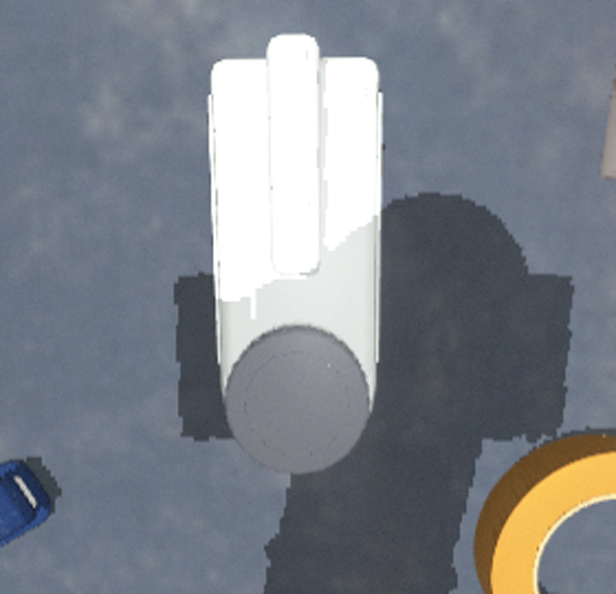

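The jug is seen along the image: bar from crop (293,35) to (296,274), and cap centre at (297,399).

Run:
```python
from h import *
import pickle
f=pickle.load(open("w2.pkl","rb"));t=optics.grab_frame("top")
c=lambda x,y:(180+x/2.2-.3,y/2.2-.3)
a=plane(f,c(293,35),.121);b=plane(f,c(296,274),.121);yaw=np.arctan2(*(a-b)[1::-1])
u=np.array([np.cos(yaw),np.sin(yaw)]);print(a,b,np.linalg.norm(a-b),yaw,"handle",b[:2]+18*u/1e3,a[:2]-60*u/1e3)
k=plane(f,c(297,399),.129);print("cap",k, "handle via cap",k[:2]+.062*u)
print("heights: cap",tri((f,c(297,399)),(t,(408,252.6))),"bar end",tri((f,c(293,35)),(t,(457.5,250.2))),tri((f,c(296,274)),(t,(425.2,252.1))))
s=status.get_state();print(s["eef_pos"],s["ee_rot"])
```

```text
[ 0.50944258 -0.40650899  0.121     ] [ 0.50396583 -0.33133049  0.121     ] 0.07537772785223588 -1.498074762827691 handle [ 0.50527366 -0.34928292] [ 0.50508313 -0.34666758]
cap [ 0.50095856 -0.28867525  0.129     ] handle via cap [ 0.50546332 -0.35051138]
heights: cap (array([ 0.50027948, -0.28753293,  0.11891075]), [np.float64(0.0007459566644914629), np.float64(0.0007459566644913898)]) bar end (array([ 0.51101539, -0.41903418,  0.07063501]), [np.float64(0.0007429498594416435), np.float64(0.000742949859441558)]) (array([ 0.50331726, -0.33171534,  0.10477762]), [np.float64(0.0009327466306770141), np.float64(0.0009327466306770042)])
[ 0.49507071 -0.25967883  0.30096511] [-3.14088001e+00 -1.02592015e-04 -1.50712714e+00]
```

```bash
python3 -m jog '[[1,[45,-2,60],-0.01],[1,[90,-4,100],-0.01],[1,[90,-4,150],-0.01],[1,[90,-4,180],-0.01],[1,[90,-4,192],-0.01],[1,[90,-4,192],-0.01],[1,[90,-4,192],-0.01],[-1,[90,-4,192],-0.01],[-1,[90,-4,192],-0.01],[-1,[90,-4,192],-0.01],[-1,[90,-4,192],-0.01],[-1,[90,-4,192],-0.01],[-1,[90,-4,192],-0.01],[-1,[90,-4,192],-0.01]]' 45
```

```text
t: 4.97
eef_pos: [0.5044, -0.3503, 0.1085]
ee_rot: [3.142, 0.0, -1.499]
force: [-0.6, -0.5, -0.3]
width: 0.0228
gripper_force: 0.0
```

```bash
python3 -m jog '[[-1,[0,0,0],0],[-1,[0,0,0],0],[-1,[0,0,0],0],[-1,[0,0,-10],0],[-1,[0,0,-30],0],[-1,[0,0,-60],0],[-1,[0,0,-90],0],[-1,[0,0,-115],0],[-1,[0,0,-130],0],[-1,[0,0,-130],0],[-1,[0,0,-130],0]]' 50
```

```text
t: 6.35
eef_pos: [0.5038, -0.3498, 0.2372]
ee_rot: [3.14, 0.001, -1.499]
force: [0.2, -0.3, -5.2]
width: 0.0179
gripper_force: 50.0
```

```bash
python3 -m jog '[[-1,[-15,1,0],0],[-1,[-45,2,0],0],[-1,[-85,4,0],0],[-1,[-130,6,0],0],[-1,[-175,9,0],0],[-1,[-220,11,0],0.014],[-1,[-260,13,0],0.014],[-1,[-292,14,0],0.014],[-1,[-313,15,0],0.014],[-1,[-325.5,16.2,0],0.014],[-1,[-325.5,16.2,0],0.014],[-1,[-325.5,16.2,0],0.014],[-1,[-325.5,16.2,0],0.014]]'
python3 - <<'E'
from h import *
import pickle
for n in("wrist","side","top"):
    f=optics.grab_frame(n);pickle.dump(f,open(n+"3.pkl","wb"))
    i=f["color"][:,:,::-1]
    cv2.imwrite("pics/%s3.png"%n,i)
w=cv2.imread("pics/wrist3.png")[0:400,130:530];s=cv2.imread("pics/side3.png")[130:330,200:400]
cv2.imwrite("pics/c3.png",np.hstack([w,cv2.resize(s,(400,400))]))
E
```

```text
t: 7.98
eef_pos: [0.4648, -0.0273, 0.2384]
ee_rot: [3.141, -0.0, -1.514]
force: [-0.2, 0.9, -5.4]
width: 0.0182
gripper_force: 50.0
```

View pics/c3.png

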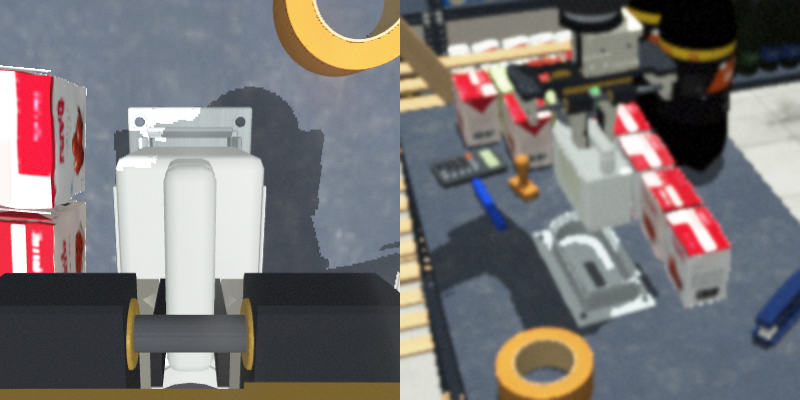

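The wrist view shows the held jug's bar end at (320,158) and its square edge below that. The cradle plate edge is at row 107, spanning columns 260–381. The jug hangs upright and aligned.

Run:
```python
from h import *
import pickle
f=pickle.load(open("wrist3.pkl","rb"));s=status.get_state();e=s["eef_pos"];yaw=s["ee_rot"][2];print(e,yaw)
u=np.array([np.cos(yaw),np.sin(yaw)]);n=np.array([-u[1],u[0]])
def rel(uv,z):
    q=plane(f,uv,z)[:2]-e[:2];return np.round([q@u*1e3,q@n*1e3],1)
print("bar end",rel((320,158),e[2]+.012),"body edge",rel((320,155),e[2]-.025), "sides",rel((247,175),e[2]-.025),rel((393,175),e[2]-.025))
print("plate end (rel handle should be 106-16.5=89.5)",rel((259.5,107),.006),rel((381.5,107),.006))
```

```text
[ 0.46489404 -0.02722048  0.23849518] -1.5136710434471015
bar end [61.5  0.1] body edge [59.9  0. ] sides [51.7 30.3] [ 51.7 -30.3]
plate end (rel handle should be 106-16.5=89.5) [87.1 53.4] [ 87.1 -55. ]
```

```bash
python3 -m jog '[[-1,[-1.7,0.4,20],0],[-1,[-1.7,0.4,50],0],[-1,[-1.7,0.4,72],0],[-1,[-1.7,0.4,80],0],[-1,[-1.7,0.4,86],0],[-1,[-1.7,0.4,91],0],[-1,[-1.7,0.4,96],0],[-1,[-1.7,0.4,101],0],[-1,[-1.7,0.4,104],0],[-1,[-1.7,0.4,104],0]]'
```

```text
t: 9.38
eef_pos: [0.4649, -0.0255, 0.1353]
ee_rot: [-3.141, -0.001, -1.512]
force: [-1.0, -4.0, 3.4]
width: 0.0176
gripper_force: 50.0
```

```bash
python3 -m jog '[[-1,[1.2,0,0],0],[-1,[1.2,0,0],0],[-1,[1.2,0,2],0],[-1,[1.2,0,4],0],[-1,[1.2,0,4],0]]'
```

```text
t: 10.0
eef_pos: [0.4644, -0.0267, 0.1304]
ee_rot: [3.142, -0.0, -1.513]
force: [2.6, -5.0, -3.3]
width: 0.0178
gripper_force: 50.0
```

```bash
python3 -m jog '[[-1,[0.8,-0.6,0],0],[-1,[0.8,-0.6,3],0],[-1,[0.8,-0.6,6],0],[-1,[0.8,-0.6,9],0],[-1,[0.8,-0.6,12],0],[-1,[0.8,-0.6,12],0]]'
```

```text
t: 10.75
eef_pos: [0.4649, -0.027, 0.1182]
ee_rot: [3.141, 0.0, -1.513]
force: [-0.1, -0.7, -5.9]
width: 0.0176
gripper_force: 50.0
```

Free in the pocket; I'll lower the last few mm until it seats.

```bash
python3 -m jog '[[-1,[0,0,2],0],[-1,[0,0,4],0],[-1,[0,0,5],0],[-1,[0,0,6],0],[-1,[0,0,6],0]]'
```

```text
t: 11.38
eef_pos: [0.4659, -0.0265, 0.1149]
ee_rot: [-3.139, 0.0, -1.512]
force: [-9.3, 6.3, 22.1]
width: 0.0177
gripper_force: 50.1
```

```bash
python3 -m jog '[[-1,[0,0,-1.5],0],[0.2,[0,0,-1.5],0],[0.6,[0,0,-1.5],0],[0.6,[0,0,-1.5],0],[0.6,[0,0,-1.5],0],[0.6,[0,0,-1.5],0],[0.6,[0,0,-20],0],[0.6,[0,0,-60],0],[0.6,[-60,0,-110],0],[0.6,[-120,0,-150],0],[0.6,[-150,0,-185],0],[0.6,[-150,0,-185],0],[0.6,[-150,0,-185],0]]'
python3 - <<'E'
from h import *
import pickle
f=optics.grab_frame("wrist");pickle.dump(f,open("w4.pkl","wb"));cv2.imwrite("pics/w4.png",f["color"][:,:,::-1][0:270,180:460]); cv2.imwrite("pics/w4c.png",cv2.resize(f["color"][:,:,::-1][0:270,180:460],None,fx=2.2,fy=2.2,interpolation=cv2.INTER_CUBIC))
E
```

```text
t: 13.0
eef_pos: [0.4562, 0.1231, 0.2974]
ee_rot: [3.142, 0.0, -1.512]
force: [-0.6, 0.3, -0.6]
width: 0.0699
gripper_force: 0.0
```

View pics/w4c.png

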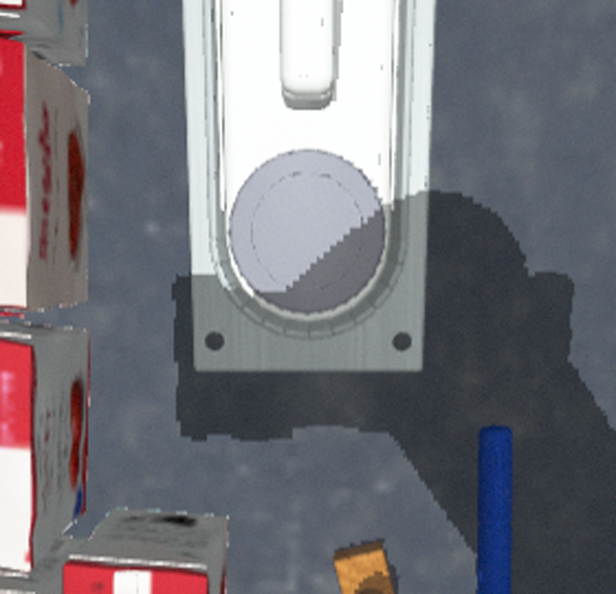

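The jug sits square in the cradle. The cap centre is at crop (307,230) and the bar's near end is at (308,90).

Run:
```python
from h import *
import pickle
f=pickle.load(open("w4.pkl","rb"));c=lambda x,y:(180+x/2.2-.3,y/2.2-.3)
k=plane(f,c(307.3,230),.135)[:2];b=plane(f,c(308,92),.127)[:2];print("cap",k,"bar end",b,np.linalg.norm(k-b),"(44)")
print("cap width",np.linalg.norm(plane(f,c(230,230),.135)-plane(f,c(385,230),.135)))
s=status.get_state();e=s["eef_pos"];y=s["ee_rot"][2];print(e,s["ee_rot"],s["q"])
for y2 in(y,):
  X=np.array([np.cos(y),np.sin(y)]);Y=np.array([np.sin(y),-np.cos(y)])
  for nm,p in(("img",k),("pred",np.array([.4625,.0350]))): print(nm,(p-e[:2])@X*1e3,(p-e[:2])@Y*1e3)
```

```text
cap [0.46157707 0.03732779] bar end [ 0.46386187 -0.00535995] 0.042748842843636885 (44)
cap width 0.0507963087251632
[0.45585725 0.12227717 0.29664401] [ 3.14025549e+00 -4.15969821e-04 -1.51258739e+00] [ 6.80183074e-01 -1.70814130e-02 -3.22821252e-01 -4.62267442e-04
 -1.26638563e+00 -6.21835566e-01]
img 85.13825540283011 -0.7681135365469922
pred 87.51579937385371 -1.5540600068898822
```

```bash
python3 -m jog '[[0.6,[40,0,20],0.15],[0.6,[80,-1,70],0.3],[0.6,[86,-1.2,110],0.3],[0.6,[86,-1.2,140],0.3],[0.6,[86,-1.2,165],0.3],[0.6,[86,-1.2,182],0.3],[0.6,[86,-1.2,182],0.3],[0.6,[86,-1.2,182],0.3],[-1,[86,-1.2,182],0.3],[-1,[86,-1.2,182],0.3],[-1,[86,-1.2,182],0.3],[-1,[86,-1.2,182],0.3],[-1,[86,-1.2,182],0.3]]' 20
```

```text
t: 14.68
eef_pos: [0.4626, 0.037, 0.1158]
ee_rot: [-3.141, 0.0, -1.813]
force: [-2.4, 1.4, 5.3]
width: 0.0519
gripper_force: 20.0
```

```bash
python3 -m jog '[[-1,[0,0,0],0],[-1,[0,0,0],0],[-1,[0,0,1.5],0],[-1,[0,0,3],0],[-1,[0,0,4.5],0],[-1,[0,0,5],0],[-1,[0,0,5],0]]' 60
```

```text
t: 15.55
eef_pos: [0.4628, 0.037, 0.1111]
ee_rot: [-3.141, 0.0, -1.812]
force: [-4.6, 0.6, 10.9]
width: 0.051
gripper_force: 60.0
```

```bash
python3 -m jog '[[-1,[0,0,0],-0.08],[-1,[0,0,0],-0.16],[-1,[0,0,0],-0.24],[-1,[0,0,0],-0.24]]'; python3 -c "
from station import status;print(status.get_state()['moment'])"
```

```text
t: 16.05
eef_pos: [0.4635, 0.0372, 0.1114]
ee_rot: [-3.14, 0.001, -1.571]
force: [-3.8, 0.8, 10.6]
width: 0.0514
gripper_force: 60.0
[0.56293243 1.10439549 0.07635635]
```

Low torque, so it is turning. I'll continue to about 57° in total.

```bash
python3 -m jog '[[-1,[0,0,0],-0.1],[-1,[0,0,0],-0.2],[-1,[0,0,0],-0.3],[-1,[0,0,0],-0.4],[-1,[0,0,0],-0.5],[-1,[0,0,0],-0.6],[-1,[0,0,0],-0.7],[-1,[0,0,0],-0.77],[-1,[0,0,0],-0.77],[-1,[0,0,0],-0.77]]'
python3 - <<'E'
from h import *
print(status.get_state()['moment'])
f=optics.grab_frame("side");cv2.imwrite("pics/s5.png",f["color"][:,:,::-1])
E
```

```text
t: 17.3
eef_pos: [0.4639, 0.0375, 0.1115]
ee_rot: [-3.139, -0.001, -0.802]
force: [-2.9, 2.2, 10.7]
width: 0.0515
gripper_force: 60.0
[0.80842114 0.90204393 0.02854116]
```

```bash
python3 -m jog '[[-1,[0,0,-3],0],[-1,[0,0,-6],0],[-1,[0,0,-10],0],[-1,[0,0,-14],0],[-1,[0,0,-14],0]]'
```

```text
t: 17.98
eef_pos: [0.4625, 0.0368, 0.1246]
ee_rot: [3.142, -0.0, -0.803]
force: [-0.3, 0.3, -1.0]
width: 0.0516
gripper_force: 60.0
```

Force is back to about zero with only the cap's weight on it, so the cap is off. I'll raise it to about 8 cm.

```bash
python3 -m jog '[[-1,[0,0,-15],0],[-1,[0,0,-35],0],[-1,[0,0,-55],0],[-1,[0,0,-68],0],[-1,[0,0,-74],0],[-1,[0,0,-74],0],[-1,[0,0,-74],0],[-1,[0,0,-74],0],[-1,[0,0,-74],0]]'
python3 - <<'E'
from h import *
f=optics.grab_frame("side");g=optics.grab_frame("top")
r=lambda i,x,y:cv2.resize(i[y:y+150,x:x+100,::-1],(400,600),interpolation=cv2.INTER_CUBIC)
cv2.imwrite("pics/c5.png",np.hstack([r(f["color"],245,150),r(g["color"],245,200)]))
E
```

```text
t: 19.1
eef_pos: [0.4625, 0.0368, 0.1982]
ee_rot: [3.141, 0.0, -0.803]
force: [0.2, 1.7, -0.0]
width: 0.0513
gripper_force: 60.0
```

View pics/c5.png

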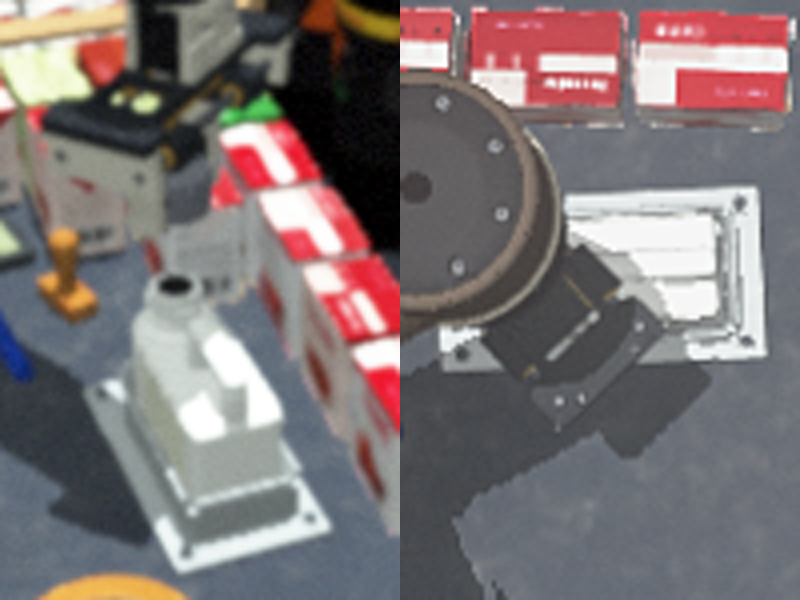

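The side view shows the jug seated with its neck open at crop (178,287) and the grey cap held in the fingers above it at (190,185). The bystanders have not moved.

```bash
python3 -c "
from station import order;print(order.job_done())"
```

```text
the job is handed in; nothing more can be done
None
```

The job is handed in: the jug sat seated and square in the cradle, and its cap was pushed, turned about 58°, lifted off and held about 8 cm above the neck; the judge returned no verdict.

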